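Turn the mixing drum by its spokes until the valve stem points straight up

ROBOT

A 6-joint arm with a two-finger parallel gripper is mounted at the origin on the work surface. World frame = base frame: x ahead of the robot, y to its left, z up, the work surface at z = 0. Lengths are in m, angles in rad, forces in N, time in s.
With the tool pointing down it reaches from about 0.325 to 1 m from the base axis. Payload 5.1 kg.
Tool frame: the origin (TCP) lies midway between the tips of the shut fingers; the grasp point (between the pads) lies behind it (arm.hold_point_z is the z of the grasp point in the tool frame, in m); z points along the fingers, y is the direction in which the jaws open and shut (so a half turn about z gives the same grasp; the last joint's range is limited). The gripper opens to 85 mm and grips with 20 to 120 N. Pads are 22 mm wide; open, the fingers measure 114 mm over their backs; the gripper's body (76 mm by 85 mm) begins 54 mm behind the grasp point. The pads swing forward as they close: fully open they stand 13 mm farther back than shut.
Start: joints at [1.206, 0.124, 1.65, -0, 1.367, -0.083], TCP at [0.181, 0.624, 0.231] pointing down, gripper open.
Joint ranges: [-2.61, 2.61], [-1.02, 2.33], [0.03, 2.71], [-1.35, 4.49], [0.32, 2.68], [-2.91, 2.91]. Speed limits (rad/s): [2.57, 2.57, 3.14, 3.14, 3.14, 3.14].

INTERFACE

Orientations are given as a unit quaternion [x, y, z, w].
In Python, from cell import arm, optics gives the robot as it stands.
- The arm moves only by the shell command python3 -m pendant 'ROWS' [OPENING] [FORCE]. ROWS is a JSON object of lists of equal length, an entry for each row: "dp": the shift along the tool's x, y, z in mm, a list of three; "turn": the turn about the tool's z in rad. A call has 1 to 8 rows; each row is the pose to reach, as a shift and turn from the pose commanded when the call began, along the tool's axes at that moment; what a row does not reach only later rows make up. A row lasts 1/8 s, in which the tool goes at most 62.5 mm and 10.7 degrees, less where a joint would pass 70% of its speed; a pose out of reach is approached as far as the arm can. A call with a gripper value outside its range is refused whole. OPENING is the closure in counts, from 0 (fully open) to 255 (shut), set as the call begins (- or left out, the last holds). The fingers move at their own pace and stop on an object; FORCE is the grip in N (left out, the last holds). Time passes only in rows, so rows that repeat a pose let the fingers close. It gives the time, the measured TCP pose, the force and the opening at its end, in the units of the state.
- arm.get_obs(): the state, without advancing time (a new reading comes with each control period).
- optics.camera(name): name is "side" or "top"; returns the picture (384x512x3 uint8, red, green, blue); there is no depth.
- optics.camera_model(name): a dict with "mtx" (3x3 intrinsics, pixels), "k1" (the pictures are not rectified: a ray, as slopes to the right and down, at radius r is drawn at 1 + k1 r^2 times it, then the intrinsics apply), "rvec" (rotation vector, rad) and "tvec" (3), from world to camera coordinates, as OpenCV has them. Camera axes: x right, y down, z forward; pixel columns grow to the right and rows downward; lengths in m; the calibration is good to about 2 mm. A picture is of the moment at which its call begins. camera_model takes no time and is no camera call.
- arm.finish_job(): hands the job in, once; it reports no verdict.
The state is a dict: "time": time; "qpos": joint angles; "dq": joint speeds; "joint_efforts": joint torques, N m; "ee_pos": TCP position; "ee_rot": TCP orientation; "ft_force": force on the tool from outside, world axes, zero at the start; "torque": the same for the moment, N m; "finger_gap": opening from 0.0 (shut) to 1.0 (fully open).
Only numpy, scipy, OpenCV 4.12 (cv2) and the standard library are available. Lean on these libraries where they do the work, as an engineer would, in place of code of your own. Each camera call takes 0.05 s, during which the arm holds its last target. There are 200 camera calls.

TASK

Push the spokes of the handwheel one after another with the fingertips, turning the wheel clockwise as seen from the robot, until the drum's red-capped valve stem points straight up, then take the hand away. Do not touch the drum or the valve stem, and leave the jar, the tube rack and the beaker standing where they are.

Things in the scene. Friction and masses are not known exactly. Their poses are not given: they have to be found in the camera images.
- stand: White base plate, 320 x 240 x 12 mm, of the mixing drum, fixed to the bench. Origin on the bench; x runs along the level axle, away from the spoked wheel (roughly away from the robot), y to the left seen from the robot, z up. The axle is 170 mm above the bench over y = 0; the spokes lie in the plane x = -100 mm. Behind them a bearing post, 70 mm wide, 196 mm high, has its front at x = -62 mm.
- guard (a point): Middle of the top edge of the blue upright guard plate, 250 mm wide, 4 mm thick, 130 mm high, which stands 36 mm in front of the spoke plane (towards the robot). It covers the lower part of the wheel, so each spoke can be pushed only in the upper part of its turn. Axes as the stand's.
- hub (a point): Wheel centre, on the axle in the spoke plane. Dark hub 44 mm across, 40 mm long (half before the plane); steel ring of 60 mm radius, bar 12 mm thick; five radial spokes 72 degrees apart reaching 120 mm from the axle: 12 mm steel bars, from 80 mm outward black grips 18 mm thick. One spoke points the way the stem points. Axes turn with the wheel: z along that spoke, x along the axle away from the robot.
- wheel (a joint): Angle (rad) of wheel, drum and stem together. 0: stem straight up; grows clockwise seen from the robot (top moves to the robot's right). Starts at -4.6 to -3.2; stops at -4.95 and 0.6, so only clockwise works; an overshoot can be pushed back. Stiff: 0.22 N m (2 to 3 N at the grips), stays where left, no coasting. Spoke k (0 to 4) points at this angle + k x 72 degrees, clockwise from up.
- drum: White drum of 75 mm radius and 150 mm long with two steel bands, behind the wheel on the same axle and turning with it; its front end is 70 mm behind the spoke plane. Origin at the centre of the wheel (the same point as the hub point). Not to be touched.
- stem: Brass valve stem with a red cap, 20 mm across at most, standing straight out from the drum's side; its end is 128 mm from the axle and it is 145 mm behind the spoke plane. Origin at the centre of the wheel (the same point as the hub point); its z axis is the direction in which the stem points. Not to be touched.
- stem_cap (a point): End of the red cap of the valve stem, 128 mm from the axle, 145 mm behind the spoke plane.
- bottle: White jar with a blue lid, 60 mm across, 110 mm tall, loose; origin at the centre of its underside. Bystander.
- rack: Black tube rack, 85 x 60 mm, 60 mm tall with its tubes, loose; origin at the centre of its underside. Bystander.
- beaker: Glass beaker, 64 mm across, 80 mm tall, loose; origin at the centre of its underside. Bystander.

How it is judged:
At the end, for the whole second after the job is handed in: The valve stem points straight up within 0.12 rad (7 degrees), the wheel is at rest, and the jar, rack and beaker stand upright within 20 mm of where they started (value of joint wheel between -0.12 and 0.12 rad and velocity of joint wheel between -0.05 and 0.05 rad/s and distance of each of bottle, rack, beaker from where it was at the start of the episode below 0.02 m and angle between each of bottle, rack, beaker's own z axis and vertical below 0.1 rad); the robot touches nothing.
It fails at once if the valve stem is touched (contact force between any of the fingers, the arm and stem above 1 N).
It fails at once if the drum is touched (contact force between any of the fingers, the arm and drum above 2 N).
It fails at once if the jar, the rack or the beaker is pushed away, lifted or tipped (distance of any of bottle, rack, beaker from where it was at the start of the episode above 0.02 m or angle between any of bottle, rack, beaker's own z axis and vertical above 0.3 rad).
It also fails if it takes over 61 s, if anything falls off the work surface, if the arm or the gripper's body presses on something with over 40 N, if the wrist force passes 120 N, or if a joint passes its speed limit or range.

## Working session

There is one attempt and no reset: what is moved stays moved. The work goes in short steps, Python scripts to look and compute and a shell command to move; the robot and the scene stay as the last step left them, time stands still between calls to the robot, and variables do not carry over. Pictures are saved under pics/ and viewed, about 8 in all and at most 12, crops included, and the job is handed in when it is done.

```bash
mkdir -p pics; ls
python3 - <<'E'
from cell import arm, optics
import cv2, numpy as np
for n in ("side","top"):
    im=optics.camera(n); cv2.imwrite(f"pics/{n}0.png",im[:,:,::-1])
    m=optics.camera_model(n); R=cv2.Rodrigues(np.array(m["rvec"]))[0]
    print(n,m["mtx"],m["k1"],"C",-R.T@np.array(m["tvec"]).ravel(),"fwd",R[2])
print(arm.get_obs(), arm.hold_point_z)
E
```

```text
pics
side [[379.22654005   0.         255.17617579]
 [  0.         379.22654005 187.91626612]
 [  0.           0.           1.        ]] -0.0990380980983302 C [ 0.42420252 -0.76469633  0.68760334] fwd [ 0.16225124  0.83926938 -0.51894262]
top [[450.37728701   0.         245.88816839]
 [  0.         450.37728701 187.7022439 ]
 [  0.           0.           1.        ]] -0.05037039543347777 C [0.50153284 0.01174329 1.28442621] fwd [ 0.06232045 -0.00298259 -0.99805174]
{'time': 0.1, 'qpos': array([ 1.20646020e+00,  1.24496906e-01,  1.65157251e+00,  1.57203534e-05,
        1.36750261e+00, -8.26160443e-02]), 'dq': array([ 0.00024178, -0.00164972, -0.00128904,  0.00210531, -0.0017382 ,
        0.00132257]), 'joint_efforts': array([ 4.33504201e-04, -4.24924886e+01, -3.66652250e+01, -1.23582377e-04,
        3.93952199e-03,  3.04262237e-06]), 'ee_pos': array([0.18053665, 0.62383505, 0.23011831]), 'ee_rot': array([ 1.40396198e-01,  9.90094909e-01, -9.63371632e-04, -2.26840587e-04]), 'ft_force': array([ 0.06520461, -0.53570249, -0.38191606]), 'torque': array([0.02634993, 0.04155745, 0.00550804]), 'finger_gap': 1.0022818753674427} -0.0187
```

View pics/side0.png

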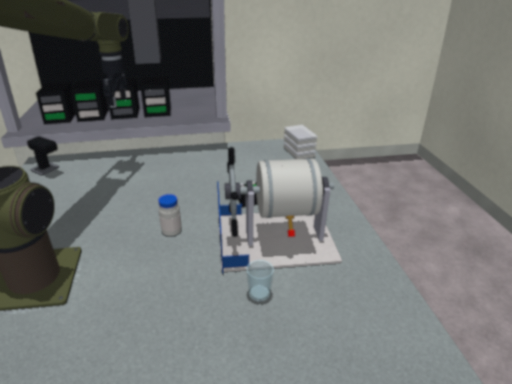

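View pics/top0.png

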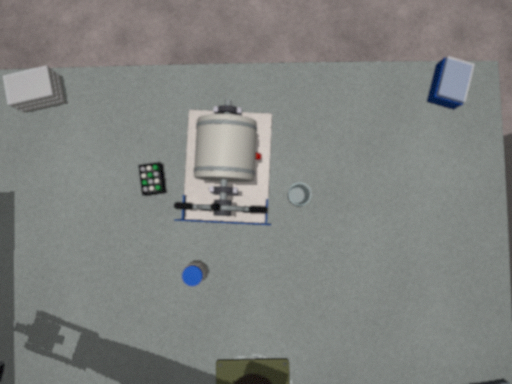

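```bash
cat > h.py <<'E'
from cell import arm, optics
import cv2, numpy as np
def cam(n):
    m=optics.camera_model(n); R=cv2.Rodrigues(np.array(m["rvec"]))[0]; t=np.array(m["tvec"]).ravel()
    return np.array(m["mtx"]),m["k1"],R,t
def ray(n,p):
    K,k1,R,t=cam(n)
    s=cv2.undistortPoints(np.array([[p]],float),K,np.array([k1,0,0,0.]),None,None)[0,0]
    d=R.T@np.array([*s,1]); return -R.T@t,d/np.linalg.norm(d)
def onz(n,p,z):
    c,d=ray(n,p); return c+d*(z-c[2])/d[2]
def onplane(n,p,q,nn):
    c,d=ray(n,p); return c+d*((np.array(q)-c)@nn)/(d@nn)
def tri(p,q):
    a,u=ray("side",p); b,v=ray("top",q)
    s=np.linalg.lstsq(np.c_[u,-v],b-a,rcond=None)[0]
    x,y=a+s[0]*u,b+s[1]*v; return (x+y)/2,np.linalg.norm(x-y)
def proj(n,X):
    K,k1,R,t=cam(n); return cv2.projectPoints(np.array([X],float),cv2.Rodrigues(R)[0],t,K,np.array([k1,0,0,0.]))[0][0,0]
def blobs(im,what,amin=8):
    h=cv2.cvtColor(im,cv2.COLOR_RGB2HSV); H,S,V=[h[:,:,i].astype(int) for i in range(3)]
    m={"red":((H<8)|(H>172))&(S>170)&(V>110),"blue":(H>100)&(H<130)&(S>150)&(V>60),
       "black":(V<35),"white":(S<40)&(V>185)}[what].astype(np.uint8)
    n,l,st,c=cv2.connectedComponentsWithStats(m)
    return [(c[i].round(1).tolist(),st[i].tolist()) for i in range(1,n) if st[i,4]>=amin],m
E
python3 - <<'E'
from h import *
S=cv2.imread("pics/side0.png")[:,:,::-1].copy();T=cv2.imread("pics/top0.png")[:,:,::-1].copy()
for n,im in(("side",S),("top",T)):
    for w in("red","blue","black"): 
        b=blobs(im,w)[0]; print(n,w,[x for x in b if 100<x[0][0]<340])
h=np.hstack([cv2.resize(S[140:310,150:350],None,fx=2,fy=2.4,interpolation=2)[:, :],cv2.resize(T[95:230,130:320],None,fx=2.1,fy=3.0222,interpolation=2)[:408]])
t=cv2.resize(T[90:290,125:325],None,fx=3,fy=3,interpolation=2)
cv2.imwrite("pics/tcrop.png",t[:,:,::-1])
E
```

```text
side red [([290.8, 232.4], [288, 229, 6, 7, 34])]
side blue [([167.5, 200.6], [159, 195, 18, 13, 180]), ([238.6, 208.0], [237, 204, 5, 9, 29]), ([224.0, 209.7], [219, 206, 11, 9, 79]), ([234.9, 260.9], [223, 256, 25, 11, 237])]
side black [([123.3, 65.6], [30, 18, 183, 105, 10579]), ([121.5, 107.0], [117, 107, 10, 1, 10]), ([230.7, 156.0], [229, 149, 5, 15, 55]), ([238.6, 197.7], [231, 193, 14, 13, 80]), ([233.9, 227.3], [232, 220, 5, 16, 53])]
top red [([257.6, 156.1], [256, 154, 4, 5, 17])]
top blue [([192.0, 275.2], [183, 266, 19, 19, 293])]
top black [([161.7, 177.5], [158, 164, 7, 28, 71]), ([182.9, 205.6], [176, 204, 15, 5, 58]), ([215.4, 206.5], [212, 204, 7, 6, 36]), ([257.7, 209.5], [250, 207, 16, 5, 63]), ([252.8, 379.6], [235, 374, 36, 10, 239])]
```

View pics/tcrop.png

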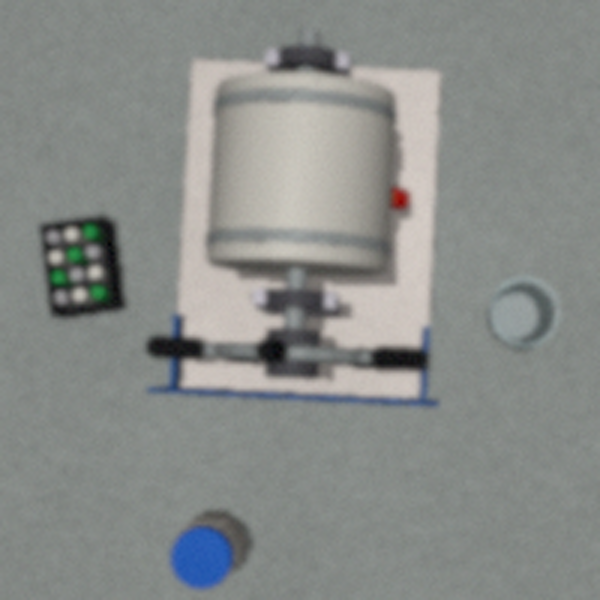

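Run:
```python
from h import *
f=lambda x,y:((x+1)/3-.5+125-.17,(y+1)/3-.5+90-.17)
TL=onz("top",f(193,60),.012);TR=onz("top",f(440,71),.012);print("back corners",TL,TR,np.linalg.norm(TL-TR))
for z in(.13,.142):
    a=onz("top",f(149,390),z);b=onz("top",f(438,403),z);print("guard",z,(a+b)/2,np.linalg.norm(a-b),np.arctan2(*(b-a)[[0,1]]))
y=(TL-TR)/np.linalg.norm(TL-TR);y[2]=0;x=np.array([y[1],-y[0],0]);print("x axis",x,"yaw",np.arctan2(x[1],x[0]))
O=(TL+TR)/2-.16*x;O[2]=0;print("O from back",O)
G=onz("top",f(293.5,396.5),.13); O2=G+.136*x;print("O from guard",O2)
cap,e=tri((290.8,232.4),(257.6,156.1));print("cap",cap,e)
for P in(O,O2):
  d=cap-P-np.array([0,0,.17]);print("cap local",d@x,d@y,d[2],"theta",np.arctan2(-(d@y),d[2]),np.hypot(d@y,d[2]))
# black grips in top/side
for p,q in(((230.7,156),(182.9,205.6)),((233.9,227.3),(257.7,209.5))):
  X,e=tri(p,q);d=X-O-np.array([0,0,.17]);print("grip",X,e,d@x,d@y,d[2],np.degrees(np.arctan2(-(d@y),d[2])),np.hypot(d@y,d[2]))
X,e=tri((238.6,197.7),(215.4,206.5));d=X-O;print(X,e,d@x,d@y)
c=onz("top",(192,275.2),.11);print("jar",c)
c=onz("top",f(521,312),.08);print("beaker",c)
c=onz("top",f(80,262),.06);print("rack",c)
```

```text
back corners [0.80842849 0.1665786  0.012     ] [ 0.79298581 -0.06920779  0.012     ] 0.23629155348151323
guard 0.13 [0.48734595 0.06995696 0.13      ] 0.24678668141276908 -3.077116545105549
guard 0.142 [0.48749342 0.06935184 0.142     ] 0.24422138952669808 -3.077116545105549
x axis [ 0.99786212 -0.06535434  0.        ] yaw -0.06540095481762923
O from back [0.64104921 0.0591421  0.        ]
O from guard [0.62309992 0.06095482 0.13      ]
cap [ 0.66116772 -0.02502858  0.08743515] 0.0016490784166197606
cap local 0.025576418522984274 -0.0826758980740512 -0.08256485040526348 theta 2.355522454673914 0.11684288016303963
cap local 0.04360581074130804 -0.08331167996013022 -0.21256485040526338 theta 2.768057831884652 0.2283082382341714
grip [0.53082501 0.15718164 0.22610529] 0.004840098288864879 -0.11639586666529805 0.09062631994327462 0.056105286201492105 -58.23902140130406 0.1065876775533275
grip [ 0.51662687 -0.02106797  0.11921523] 0.0012318418562131152 -0.11891426099766743 -0.08817013061182302 -0.050784766970922074 119.94134320386334 0.10175000977099112
[0.53513743 0.08587957 0.13589332] 0.01682184084453984 -0.1074327698573855 0.019758515194267738
jar [0.35083522 0.15218659 0.11      ]
beaker [ 0.55794163 -0.13203469  0.08      ]
rack [0.61244339 0.2658941  0.06      ]
```

```bash
cat >> h.py <<'E'
G=np.array([0.4873,0.0700,.13]); yaw=-.0648
X=np.array([np.cos(yaw),np.sin(yaw),0]);Y=np.array([-X[1],X[0],0]);Z=np.array([0,0,1.])
HUB=G+.036*X; HUB[2]=.17
def pt(r,deg,x=0): a=np.radians(deg); return HUB+x*X-r*np.sin(a)*Y+r*np.cos(a)*Z
def local(P): d=np.array(P)-HUB; return d@X,-(d@Y),d[2]   # depth, right, up
E
python3 - <<'E'
from h import *
print(HUB)
for d in(62,134,206,-82,-10): print(d,[(n,proj(n,pt(100,d)).round(1).tolist()) for n in("top","side")])
print("cap",proj("top",pt(120,134,.145)),proj("side",pt(120,134,.145)))
print(local(tri((230.7,156),(215.4,206.5))[0]), local(tri((290.8,232.4),(257.6,156.1))[0]))
E
```

```text
[0.52322444 0.06766883 0.17      ]
62 [('top', [-459.2, 179.1]), ('side', [212.9, 166.7])]
134 [('top', [680.4, 233.8]), ('side', [328.8, 1129.8])]
206 [('top', [30.4, 205.8]), ('side', [227.8, 420.3])]
-82 [('top', [-7072.4, -200.9]), ('side', [202.5, -98.9])]
-10 [('top', [325.6, 219.5]), ('side', [258.1, 501.5])]
cap [681.4998128  233.11867407] [ 327.2019727  1093.38519534]
(np.float64(2.3633421104291095e-05), np.float64(-0.010843575321281615), np.float64(0.09539651378392464)) (np.float64(0.14365635455720338), np.float64(0.08357039097757396), np.float64(-0.08256485040526348))
```

```bash
cat >> h.py <<'E'
from scipy.spatial.transform import Rotation as Ro
def go(right,up,depth=0):
    o=arm.get_obs(); R=Ro.from_quat(o["ee_rot"]).as_matrix()
    T=HUB+depth*X-right*Y+up*Z
    print("dp mm",(R.T@(T-o["ee_pos"])*1000).round(0),"local mm",(np.array(local(o["ee_pos"]))*1000).round(1),"yerr",np.degrees(np.arctan2(R[0,1],R[1,1])+yaw).round(1),o["time"])
E
python3 - <<'E'
from h import *
for d in(62,134,206,-82,-10): print(d,[(n,proj(n,pt(.1,d)).round(1).tolist()) for n in("top","side")])
go(-.055,.25); go(-.055,.075)
E
```

```text
62 [('top', [258.6, 208.8]), ('side', [233.8, 193.6])]
134 [('top', [251.0, 209.2]), ('side', [234.1, 229.1])]
206 [('top', [207.6, 207.4]), ('side', [231.3, 209.9])]
-82 [('top', [181.6, 205.6]), ('side', [229.3, 168.1])]
-10 [('top', [212.4, 206.4]), ('side', [230.5, 153.7])]
dp mm [-472. -386. -189.] local mm [-378.  -532.8   60.1] yerr 12.4 0.1
dp mm [-472. -385.  -14.] local mm [-378.  -532.8   60.1] yerr 12.4 0.1
```

```bash
python3 -m pendant '{"dp":[[0,0,-60],[-10,-10,-115],[-50,-45,-160],[-100,-80,-189],[-145,-118,-189],[-190,-155,-189],[-235,-192,-189],[-280,-229,-189]],"turn":[-0.1,-0.216,-0.216,-0.216,-0.216,-0.216,-0.216,-0.216]}' 255 40; python3 -c "
from h import *
go(-.055,.25)"
```

```text
time: 1.1
ee_pos: [0.3867, 0.3246, 0.4199]
ee_rot: [0.033, 0.999, -0.0, -0.0]
ft_force: [0.3, -0.1, 0.1]
finger_gap: -0.004
dp mm [-153. -192.   -0.] local mm [-152.9 -247.6  249.9] yerr 0.1 1.1
```

```bash
python3 -m pendant '{"dp":[[-38,-48,0],[-76,-96,0],[-115,-144,0],[-153,-192,0],[-153,-192,60],[-153,-192,120],[-153,-192,165],[-153,-192,165]],"turn":[0,0,0,0,0,0,0,0]}'; python3 -c "
from h import *
go(-.055,.075)
a=optics.camera('side');b=optics.camera('top')
c=np.hstack([cv2.resize(a[120:270,180:313],(399,450),interpolation=2),cv2.resize(b[140:290,150:283],(399,450),interpolation=2)])
cv2.imwrite('pics/a1.png',c[:,:,::-1])"
```

```text
time: 2.1
ee_pos: [0.5233, 0.1244, 0.2501]
ee_rot: [0.033, 0.999, -0.001, -0.005]
ft_force: [0.0, -0.5, -0.1]
finger_gap: -0.003
dp mm [-4. -2.  5.] local mm [ -3.6 -56.6  80.1] yerr 0.1 2.1
```

View pics/a1.png

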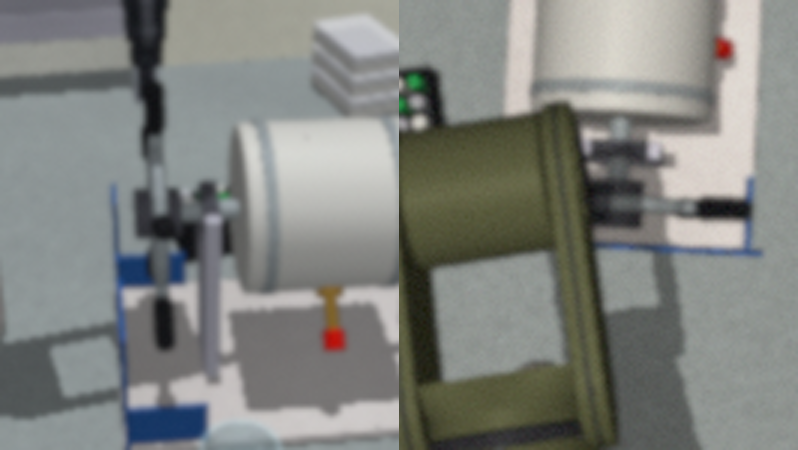

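```bash
python3 -m pendant '{"dp":[[0,-10,-6],[0,-20,-10],[0,-32,-12],[0,-43,-13],[0,-54,-13],[0,-64,-12],[0,-74,-10],[0,-84,-6]],"turn":[0,0,0,0,0,0,0,0]}'; python3 -c "
from h import *
go(.062,.067)
a=optics.camera('side');b=optics.camera('top')
c=np.hstack([cv2.resize(a[120:270,180:313],(399,450),interpolation=2),cv2.resize(b[140:290,150:283],(399,450),interpolation=2)])
cv2.imwrite('pics/a2.png',c[:,:,::-1])
p=blobs(a,'red',3)[0];q=blobs(b,'red',3)[0];print(p,q)
if p and q: 
  l=local(tri(p[0][0],q[0][0])[0]);print(l,np.degrees(np.arctan2(l[1],l[2])))
"
```

```text
time: 3.2
ee_pos: [0.5205, 0.0403, 0.2612]
ee_rot: [0.033, 0.999, -0.0, -0.0]
ft_force: [0.8, 1.6, 4.1]
finger_gap: -0.003
dp mm [ -1. -35.  24.] local mm [-0.9 27.5 91.2] yerr 0.1 3.2
[([285.8, 228.3], [284, 226, 5, 5, 20])] []
```

View pics/a2.png

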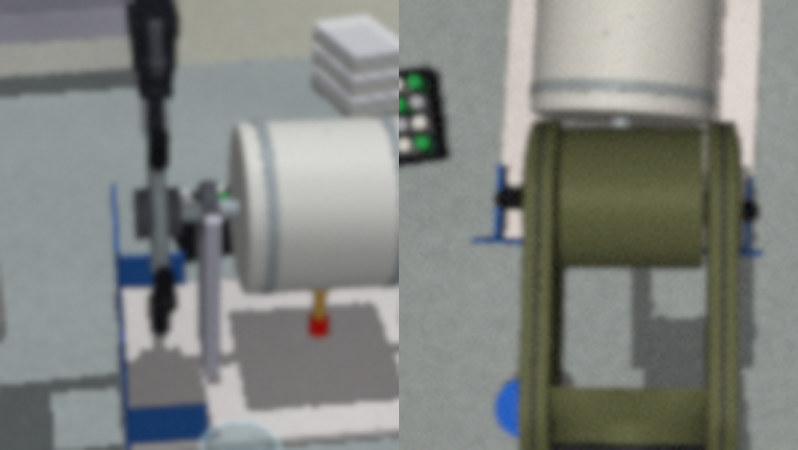

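```bash
cat >> h.py <<'E'
def capang():
    for n in("side","top"):
        im=optics.camera(n)
        for c,s in blobs(im,"red",3)[0]:
            l=local(onplane(n,c,HUB+.145*X,X)); print(n,c,s[4],"cap deg",np.degrees(np.arctan2(l[1],l[2])).round(1),"r",np.hypot(l[1],l[2]).round(3))
E
python3 -c "
from h import *
capang()"
python3 -m pendant '{"dp":[[0,-9,5],[0,-18,10],[0,-26,17],[0,-33,24],[0,-40,32],[0,-46,41],[0,-50,50],[0,-54,60]],"turn":[0,0,0,0,0,0,0,0]}'; python3 -c "
from h import *
go(.062,.067)
capang()
"
```

```text
side [285.8, 228.2] 20 cap deg 169.4 r 0.118
time: 4.4
ee_pos: [0.5173, -0.0134, 0.2009]
ee_rot: [0.033, 0.999, -0.0, 0.0]
ft_force: [0.1, -1.6, 4.0]
finger_gap: -0.001
dp mm [ -1.  19. -36.] local mm [-0.7 81.3 30.9] yerr 0.1 4.4
```

```bash
python3 -m pendant '{"dp":[[0,0,-60],[0,0,-115],[0,0,-120],[0,45,-120],[0,90,-120],[0,130,-115],[0,130,-60],[0,130,-60]],"turn":[0,0,0,0,0,0,0,0]}'; python3 -c "
from h import *
go(.062,.067)
capang()
a=optics.camera('side');b=optics.camera('top')
c=np.hstack([cv2.resize(a[120:270,180:313],(399,450),interpolation=2),cv2.resize(b[140:290,150:283],(399,450),interpolation=2)])
cv2.imwrite('pics/a3.png',c[:,:,::-1])
"
```

```text
time: 5.5
ee_pos: [0.5215, 0.1172, 0.2537]
ee_rot: [0.032, 0.999, -0.001, -0.007]
ft_force: [0.1, -0.3, 0.3]
finger_gap: -0.001
dp mm [  -5. -111.   17.] local mm [ -4.9 -49.3  83.7] yerr -0.0 5.5
```

View pics/a3.png

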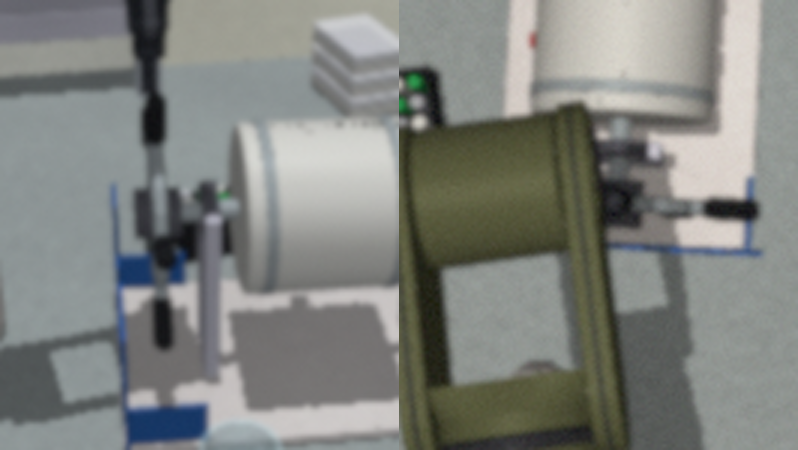

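```bash
python3 -m pendant '{"dp":[[0,-15,-8],[0,-30,-8],[0,-45,-8],[0,-58,-6],[0,-70,-2],[0,-83,3],[0,-94,10],[0,-102,17]],"turn":[0,0,0,0,0,0,0,0]}';  python3 -m pendant '{"dp":[[0,-7,7],[0,-13,15],[0,-19,23],[0,-24,33],[0,-28,43],[0,-28,43]],"turn":[0,0,0,0,0,0]}'; python3 -c "
from h import *
go(.062,.067)
capang()
"
python3 -m pendant '{"dp":[[0,0,-60],[0,0,-115],[0,0,-120],[0,45,-120],[0,90,-120],[0,130,-115],[0,130,-60],[0,130,-60]],"turn":[0,0,0,0,0,0,0,0]}'; python3 -c "
from h import *
go(.062,.067)
capang()
a=optics.camera('side');b=optics.camera('top')
c=np.hstack([cv2.resize(a[120:270,180:313],(399,450),interpolation=2),cv2.resize(b[140:290,150:283],(399,450),interpolation=2)])
cv2.imwrite('pics/a4.png',c[:,:,::-1])
"
```

```text
time: 6.7
ee_pos: [0.5187, 0.0142, 0.2438]
ee_rot: [0.033, 0.999, -0.0, -0.0]
ft_force: [1.0, 2.1, 3.8]
finger_gap: -0.002
time: 7.45
ee_pos: [0.5159, -0.0128, 0.1992]
ee_rot: [0.033, 0.999, 0.0, -0.002]
ft_force: [0.2, -0.0, -0.3]
finger_gap: -0.004
dp mm [ -2.  19. -38.] local mm [-2.1 80.8 29.2] yerr 0.1 7.45
side [280.3, 152.5] 15 cap deg -65.4 r 0.121
top [179.0, 144.4] 38 cap deg -65.9 r 0.119
time: 8.55
ee_pos: [0.5217, 0.1172, 0.2544]
ee_rot: [0.032, 0.999, -0.001, -0.007]
ft_force: [-0.1, -0.4, -0.5]
finger_gap: -0.001
dp mm [  -5. -111.   18.] local mm [ -4.7 -49.3  84.4] yerr -0.0 8.55
side [280.4, 152.3] 14 cap deg -64.6 r 0.121
top [178.9, 144.4] 39 cap deg -66.0 r 0.119
```

View pics/a4.png

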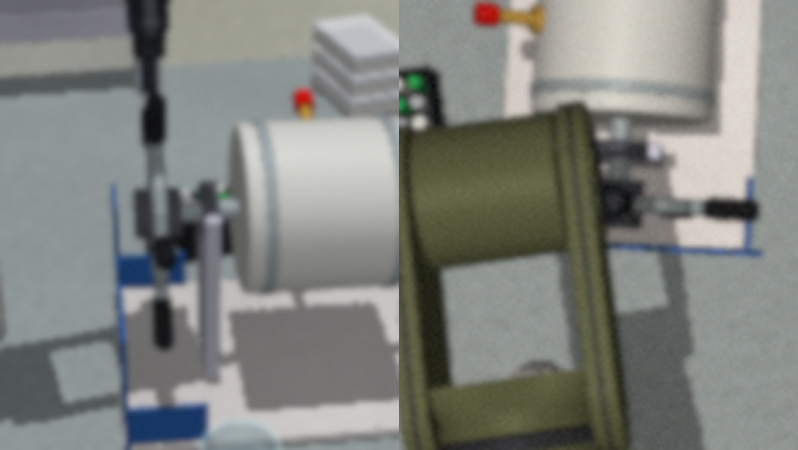

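```bash
python3 -m pendant '{"dp":[[0,-15,-8],[0,-30,-8],[0,-45,-8],[0,-58,-6],[0,-70,-2],[0,-83,3],[0,-94,10],[0,-102,17]],"turn":[0,0,0,0,0,0,0,0]}';  python3 -m pendant '{"dp":[[0,-7,7],[0,-13,15],[0,-19,23],[0,-23,31],[0,-23,31]],"turn":[0,0,0,0,0]}'; python3 -c "
from h import *
go(.080,.0395)
capang()
"
```

```text
time: 9.75
ee_pos: [0.5187, 0.0142, 0.2437]
ee_rot: [0.033, 0.999, -0.0, -0.0]
ft_force: [-0.2, 1.3, 4.3]
finger_gap: -0.003
time: 10.38
ee_pos: [0.5164, -0.0079, 0.2114]
ee_rot: [0.033, 0.999, 0.0, -0.002]
ft_force: [-0.9, -0.1, -0.4]
finger_gap: 0.001
dp mm [-2. -4.  2.] local mm [-1.9 75.8 41.4] yerr 0.1 10.375
side [288.9, 145.9] 34 cap deg -2.8 r 0.119
top [220.2, 141.7] 42 cap deg -3.0 r 0.115
```

```bash
python3 -m pendant '{"dp":[[0,-1,3],[0,-2,5],[0,-2,5]],"turn":[0,0,0]}'; python3 -c "
from h import *
capang()
"; python3 -m pendant '{"dp":[[0,0,-50],[0,0,-110],[0,0,-170],[40,0,-190],[100,0,-190],[150,20,-190],[150,20,-190],[150,20,-190]],"turn":[0,0,0,0,0,0,0,0]}'; python3 -c "
from h import *
capang()
a=optics.camera('side');b=optics.camera('top')
c=np.hstack([cv2.resize(a[110:310,140:340],(400,400)),cv2.resize(b[100:300,125:325],(400,400))])
cv2.imwrite('pics/a5.png',c[:,:,::-1]); print(arm.get_obs()['ft_force'],arm.get_obs()['dq'].round(3))
"
```

```text
time: 10.85
ee_pos: [0.5171, -0.0097, 0.2082]
ee_rot: [0.033, 0.999, 0.0, -0.0]
ft_force: [-0.1, 1.7, 2.0]
finger_gap: -0.0
side [289.4, 146.4] 43 cap deg 0.1 r 0.121
top [222.0, 141.9] 42 cap deg -1.0 r 0.113
time: 11.95
ee_pos: [0.3691, 0.0198, 0.3983]
ee_rot: [0.033, 0.999, -0.0, 0.0]
ft_force: [0.5, -0.0, 0.5]
finger_gap: 0.001
side [289.4, 146.4] 42 cap deg 0.1 r 0.121
top [222.0, 141.9] 42 cap deg -1.0 r 0.113
[-0.12737206 -0.00716204  0.27283539] [-0.001 -0.001 -0.001  0.001  0.003  0.   ]
```

View pics/a5.png

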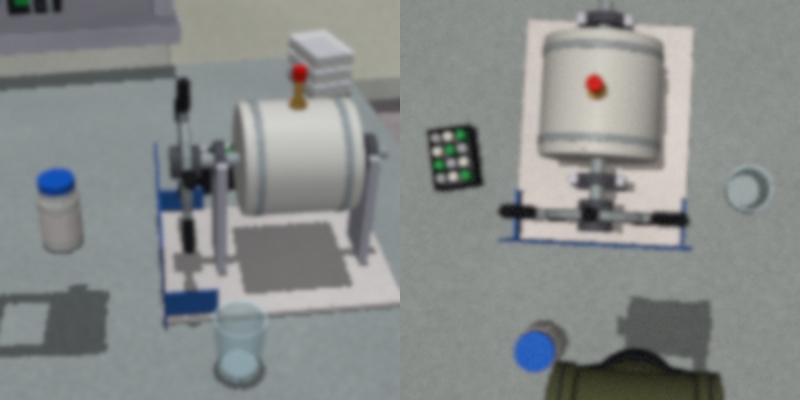

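Stem upright to about 1° (both views), hand clear, jar, rack and beaker where they were.

```bash
python3 -c "
from cell import arm
print(arm.finish_job())"
```

```text
the job is handed in; nothing more can be done
None
```

The valve stem now points straight up. I turned the wheel about 225° clockwise with three spoke pushes using the shut fingertips, then a small 3° trim. I then lifted the hand clear and handed the job in at about 12 s.

- **Stem angle:** the last pictures put it at 0.1° (side view) and -1.0° (top view), against a limit of 7°. The readings were the same before and after the hand was withdrawn, so the wheel stayed where it was left.
- **Contact:** the wrist forces I read were at most about 5 N while pushing and about 0 N at the end. Nothing suggested contact with the drum or stem.
- **Jar, rack and beaker:** all three were standing and looked unmoved in the last picture. I checked this by eye and did not re-measure their positions.
- **Disagreement:** locating the stand from the back corners of its base plate gave a position 18 mm deeper than locating it from the guard's top edge. I used the guard value, because the stem cap and upper spoke matched it to within 2 mm.

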